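# Index the dial by hand and lock it

### The job

Bring the dial's one bare arbor round to the loading station: with the lock lever still open, push on the bare arbor with a fingertip until it stands in line with the steel pointer beside the rim. Then push the lock lever's handle fully home so that the lever locks the dial there. Leave the couplings on the dial untouched and seated on their arbors, and leave the loose things on the table where they are.

Things in the scene. Friction and masses are not known exactly. Their poses are not given: they have to be found in the camera images.
- dial_axis (a point): the vertical axis of the dial, at the height of its top face, 108 mm above the table. The dial is a black round plate, 280 mm across, 18 mm thick, on a white housing, with six arbors evenly spaced on a circle of radius 110 mm and a notch with a flared mouth in the rim at each. Its drive is off: it turns both ways without limit, stays where it is left, and takes about 3 to 5 N at an arbor
- bare_arbor (a point): on the axis of the one arbor that carries no coupling, half-way up its stem, 137 mm above the table; it goes round with the dial. Like every arbor it is a collar 34 mm across, its top 116 mm above the table, under a dark steel stem 16 mm across that ends 162 mm above the table (the last 10 mm taper)
- load_point (a point): the place where the bare arbor's axis must stand when it is in line with the pointer: same height, 110 mm from the dial's axis; fixed to the housing
- pointer_tip (a point): tip of the fixed bright steel arrow, 57 mm long and 28 mm wide, on a bracket beside the dial's rim; it points at the dial's axis from 143 mm away, and its top is 110 mm above the table, 2 mm over the dial's top face
- lock_lever (a joint): angle of the lock lever about its upright pivot, rad: 0 is fully home (on its stop), 0.45 fully open; it stays where it is left
- lock_roller (a point): centre of the lever's 10 mm roller, 98 mm above the table, opposite the pointer across the dial. As the lever closes it drops into the rim notch there, if an arbor stands in line with the pointer (within about 4 degrees), and centres and locks the dial; otherwise it meets the rim and the lever stops at about 0.2 rad
- lever_handle (a point): centre of the lock lever's upright black round handle, 22 mm across, reaching from 108 to 164 mm above the table; it moves with the lever, 155 mm from the pivot, and takes about 2 to 5 N to push
- lever_pivot (a point): on the lever's vertical pivot axis, at the height of the handle's centre. The lever is a flat steel bar, 92 to 104 mm above the table, that runs from the pivot along the outside of the dial to the handle; to close it, the handle is pushed towards the dial. Seen from above, closing turns the lever clockwise
- coupling1: a grey and white hose coupling, 39 mm across, 58 mm tall, standing loosely over an arbor of the dial on its collar (the arbor passes up its 21 mm bore); origin at the centre of its underside, 116 mm above the table; top 174 mm above the table
- coupling2: another such coupling on the dial
- coupling3: another such coupling on the dial
- coupling4: another such coupling on the dial
- coupling5: another such coupling on the dial
- spare_coupling: a loose hose coupling like those on the dial, 39 mm across, 58 mm tall, standing on the table; origin at the centre of its underside
- spare_arbor: a loose steel arbor standing on the table: collar 34 mm across and 8 mm high, stem 16 mm, 54 mm tall in all; origin under its centre
- hex_driver: a driver with a black handle lying on the table, 170 mm long; origin at its middle, underneath
- spanner: a steel spanner lying on the table, 150 mm long; origin at its middle, underneath
- grease_bottle: a small white bottle with a black cap standing on the table, 34 mm across, 85 mm tall; origin under its centre
- spare_jaw: a black L-shaped gripper jaw lying on the table, 30 x 70 mm, 46 mm tall; origin under its centre
Things that resemble listed ones, but are neither listed nor needed, are in the scene too. What is shaped like the coupling2 but red is not meant.

How it is judged:
On the way:
1. the bare arbor stands in line with the pointer (within 16 mm) while the lock lever is still open (beyond 0.12 rad) (horizontal distance between bare_arbor and load_point below 0.016 m and value of joint lock_lever above 0.12 rad), for 0.2 s.
At the end, for the whole second after the job is handed in: The bare arbor's axis is within 6 mm of the loading point in line with the pointer, the lock lever is home (below 0.05 rad), and all five couplings stand seated and upright on their arbors (within 6 mm of their height, less than 0.2 rad of tilt) (horizontal distance between bare_arbor and load_point below 0.006 m and value of joint lock_lever below 0.05 rad and height (world z) of coupling1 between 0.11 and 0.122 m and angle between each of coupling1, coupling2, coupling3, coupling4, coupling5's own z axis and vertical below 0.2 rad and height (world z) of coupling2 between 0.11 and 0.122 m and height (world z) of coupling3 between 0.11 and 0.122 m and height (world z) of coupling4 between 0.11 and 0.122 m and height (world z) of coupling5 between 0.11 and 0.122 m); the robot touches nothing.
It fails at once if the robot presses on a coupling that stands on the dial with more than 2 N (contact force between any of the fingers, the arm and coupling1 above 2 N or contact force between any of the fingers, the arm and coupling2 above 2 N or contact force between any of the fingers, the arm and coupling3 above 2 N or contact force between any of the fingers, the arm and coupling4 above 2 N or contact force between any of the fingers, the arm and coupling5 above 2 N).
It fails at once if a coupling is lifted off its collar by more than 12 mm or tipped by more than 0.35 rad (height (world z) of any of coupling1, coupling2, coupling3, coupling4, coupling5 above 0.128 m or angle between any of coupling1, coupling2, coupling3, coupling4, coupling5's own z axis and vertical above 0.35 rad).
It fails at once if a loose thing on the table is moved by more than 30 mm (distance of any of spare_coupling, spare_arbor, hex_driver, spanner, grease_bottle, spare_jaw from where it was at the start of the episode above 0.03 m).
It also fails if it takes over 54 s, if anything falls off the work surface, if the arm or the gripper's body presses on something with over 40 N, if the wrist force passes 120 N, or if a joint passes its speed limit or range.

### The arm

A 7-joint arm with a two-finger parallel gripper is mounted at the origin on the work surface. World frame = base frame: x ahead of the robot, y to its left, z up, the work surface at z = 0. Lengths are in m, angles in rad, forces in N, time in s.
With the tool pointing down it reaches from about 0.4 to 0.875 m from the base axis. Payload 19.3 kg.
Tool frame: the origin (TCP) lies between the finger pads; the fingertips stand 17 mm ahead of it and the grasp point (between the pads) lies 2 mm behind it; z points along the fingers, x is the direction in which the jaws open and shut, and the axes are right-handed (so a half turn about z gives the same grasp; the last joint's range is limited). The gripper opens to 85 mm and grips with 20 to 120 N. Pads are 22 mm wide; open, the fingers measure 114 mm over their backs; the gripper's body (76 mm by 85 mm) begins 54 mm behind the grasp point. The pads swing forward as they close: fully open they stand 13 mm farther back than shut.
Start: joints at [1.225, 0.521, -0.036, 1.599, 0.021, 1.021, -0.113], TCP at [0.17, -0.601, 0.248] pointing down, gripper open.
Joint ranges: [-2.91, 2.91], [-0.3, 2.13], [-1.5, 1.42], [0.17, 2.43], [-1.26, 4.41], [0.16, 1.93], [-2.52, 2.52]. Speed limits (rad/s): [1.89, 1.89, 2.39, 2.39, 3.01, 3.01, 3.01].

### API

Orientations are given as [roll, pitch, yaw] about the fixed x, y, z axes, in that order (R = Rz(yaw) Ry(pitch) Rx(roll)).
In Python, from workcell import bot gives the robot as it stands. The module is installed in compiled form; this text tells all that it offers.
- The arm moves only by the tool arm_command, never from a script. Its argument "targets" is a list of rows, each a list of 6 numbers: the shift along the tool's x, y, z in mm, then the turn, a rotation vector about the tool's x, y, z in degrees. In form: [[x, y, z, wx, wy, wz], ...]. A call has 1 to 8 rows; each row shifts and turns the pose as measured when the row begins, along the tool's axes as they then stand; what a row does not reach is not made up. A row lasts 1/10 s, in which the tool goes at most 50 mm and 8.59 degrees, less where a joint would pass 70% of its speed; a pose out of reach is approached as far as the arm can. A call is refused whole if a number of a shift passes 50 or a number of a turn 8.59, either way. A call with a gripper value outside its range is refused whole. "grip" is the opening in per cent of the stroke, from 0 (shut) to 100 (fully open), set as the call begins (left out, the last holds). The fingers move at their own pace and stop on an object; "grip_force" is the grip in N (left out, the last holds). Time passes only in rows, so rows that do not move let the fingers close. It gives the time, the measured TCP pose, the force and the opening at its end, in the units of the state.
- bot.observe(): the state, without advancing time (a new reading comes with each control period).
- bot.grab_frame(name): name is "side" or "top"; returns a dict with "color" (480x640x3 uint8, red, green, blue), "depth" (480x640 float32, m along the optical axis (not along the pixel's ray), 0 where there is no reading), "fov_y" (degrees; the focal length in pixels is half the picture's height over the tangent of half this angle, whatever the lens; pixels are square), "cx", "cy" (the principal point, pixels), "R" (3x3) and "t" (3): a world point X has camera coordinates R X + t. Camera axes: x right, y down, z forward; pixel columns grow to the right and rows downward; lengths in m; the calibration is good to about 2 mm. A picture is of the moment at which its call begins.
- bot.job_done(): hands the job in, once; it reports no verdict.
The state is a dict: "clock": time; "qpos": joint angles; "qd": joint speeds; "joint_efforts": joint torques, N m; "position": TCP position; "tool_rot": TCP orientation; "force": force on the tool from outside, world axes, zero at the start; "moment": the same for the moment, N m; "grip_width": finger opening in m.
Only numpy, scipy, OpenCV 4.12 (cv2) and the standard library are available. Lean on these libraries where they do the work, as an engineer would, in place of code of your own. Each camera call takes 0.05 s, during which the arm holds its last target. There are 200 camera calls.

## Working session

There is one attempt and no reset: what is moved stays moved. The work goes in short steps, Python scripts to look and compute and a tool call to move; the robot and the scene stay as the last step left them, time stands still between calls to the robot, and variables do not carry over. Pictures are saved under pics/ and viewed, about 8 in all and at most 12, crops included, and the job is handed in when it is done.

Besides the shell and the picture viewer there is one more tool, called after "Request:" as a command line: name --pt "numbers of a row" for each row, then --argument value for the rest. arm_command: Moves the arm, as the interface text tells. Its arguments: {"type":"object","properties":{"targets":{"type":"array"},"grip":{"type":"number"},"grip_force":{"type":"number"}},"required":["targets"]}

```bash
mkdir -p pics; cat > h.py <<'E'
import numpy as np, cv2
from workcell import bot
def grab(n):
    f=bot.grab_frame(n); f['f']=240/np.tan(np.radians(f['fov_y'])/2); return f
def ray(f,u,v,z):
    d=f['R'].T@np.array([(u-f['cx'])/f['f'],(v-f['cy'])/f['f'],1]); c=-f['R'].T@f['t']
    return c+d*(z-c[2])/d[2]
def proj(f,X):
    p=f['R']@np.asarray(X)+f['t']; return f['cx']+f['f']*p[0]/p[2], f['cy']+f['f']*p[1]/p[2]
def cloud(f):
    v,u=np.mgrid[0:480,0:640]; z=f['depth']
    P=np.stack([(u-f['cx'])/f['f']*z,(v-f['cy'])/f['f']*z,z],-1)
    return (P-f['t'])@f['R']
E
python3 - <<'E'
from h import *
import pickle
for n in('top','side'):
    f=grab(n); pickle.dump(f,open(n+'.pkl','wb')); cv2.imwrite(f'pics/{n}0.png',f['color'][...,::-1])
    print(n,-f['R'].T@f['t'],f['R'].round(2).tolist(),f['f'],f['cx'],f['cy'])
print(bot.observe())
E
```

```text
top [0.37134567 0.10022957 1.11484987] [[-0.04, -1.0, 0.01], [-0.97, 0.04, -0.23], [0.23, -0.02, -0.97]] 557.3517241862472 318.905971474939 241.30225541823296
side [ 0.26562315 -0.48850516  0.56233536] [[0.85, -0.52, 0.01], [-0.28, -0.47, -0.84], [0.44, 0.71, -0.55]] 472.45270307535196 322.0166047017398 236.54685226914563
{'clock': 0.1, 'qpos': array([ 1.22480212,  0.52196634, -0.03632711,  1.59993247,  0.02124472,
        1.02109806, -0.11280927]), 'qd': array([ 8.77829864e-05, -2.62839757e-03,  1.48546026e-03, -1.96346313e-03,
        1.84866129e-04, -6.81951461e-04, -5.83377256e-05]), 'joint_efforts': array([ 5.91961390e-03, -9.28489494e+01,  1.98534116e+00, -3.70527291e+01,
        1.81621243e-02,  5.45330549e-03,  1.55901472e-05]), 'position': array([ 0.17007698, -0.60112717,  0.24778249]), 'tool_rot': array([ 3.14148386e+00,  1.01250840e-03, -1.29499966e+00]), 'force': array([-0.01704179, -0.40338411, -0.44323746]), 'moment': array([0.02428949, 0.02444941, 0.03058728]), 'grip_width': 0.08569092923708393}
```

View pics/top0.png

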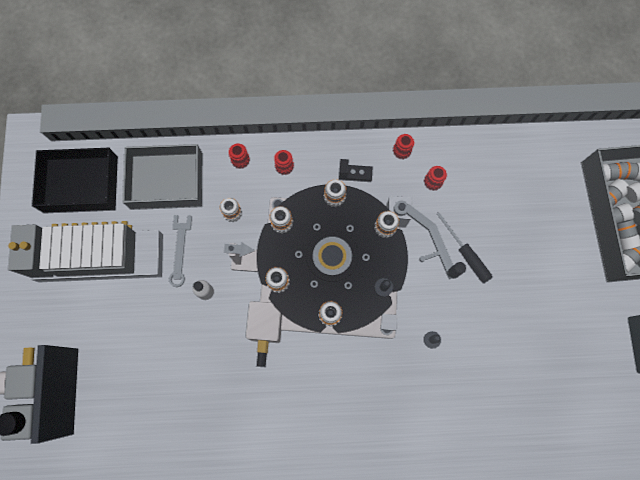

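View pics/side0.png

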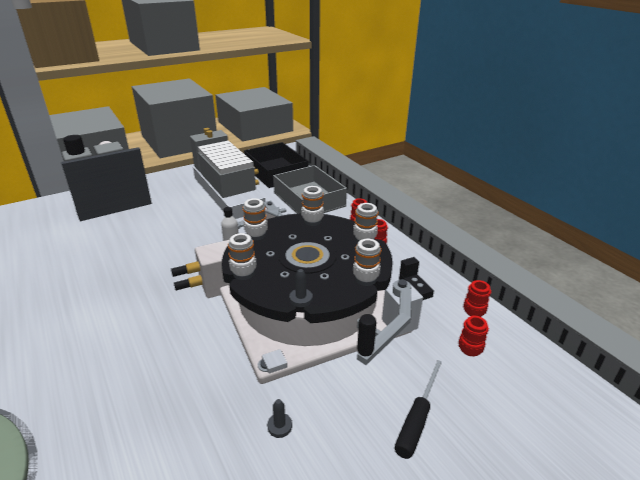

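The top view shows the dial at about (332,256). Two dark arbors could be the bare one: (384,286), which stands on the dial between couplings, and (432,339), which stands on the table and is therefore spare_arbor. The first fits the description. The pointer is at (240,250), the lever pivot at (400,207) and the handle at (455,269).

```bash
python3 - <<'E'
from h import *
import pickle
f=pickle.load(open('top.pkl','rb')); C=cloud(f)
def sel(name,box,z0,z1):
    u0,v0,u1,v1=box; P=C[v0:v1,u0:u1].reshape(-1,3); m=(P[:,2]>z0)&(P[:,2]<z1); P=P[m]
    print(name,len(P),P.mean(0).round(4),P.min(0).round(4),P.max(0).round(4)); return P
P=sel('dial',(250,175,415,340),.102,.114)
u=np.array([[p[0],p[1]] for p in P],np.float32)
print('dial enclosing',cv2.minEnclosingCircle(u))
a=sel('bare top',(370,270,400,300),.145,.17)
sel('bare collar',(365,270,405,305),.112,.12)
t=sel('pointer',(215,230,262,275),.104,.114)
h=sel('handle',(440,255,475,285),.155,.172)
sel('handle bar',(395,195,470,285),.085,.107)
sel('pivot',(385,195,415,220),.1,.17)
for n,b in dict(cA=(320,170,352,210),cB=(372,205,402,240),cC=(262,262,295,297),cD=(265,200,297,235),cE=(315,298,348,330)).items(): sel(n,b,.165,.182)
big=cv2.resize(f['color'][160:350,215:500,::-1],None,fx=2.8,fy=2.8,interpolation=2)
cv2.imwrite('pics/crop1.png',big)
E
```

```text
dial 14818 [0.5769 0.0596 0.1089] [ 0.4411 -0.0982  0.1021] [0.7211 0.2127 0.114 ]
dial enclosing ((0.5994648933410645, 0.0502755269408226), 0.16258367896080017)
bare top 69 [ 0.5164 -0.0263  0.1572] [ 0.5099 -0.0352  0.1451] [ 0.5247 -0.0191  0.1645]
bare collar 200 [ 0.5155 -0.0249  0.1159] [ 0.4887 -0.0618  0.1121] [0.5486 0.0047 0.12  ]
pointer 462 [0.595  0.2176 0.1093] [0.5519 0.191  0.1041] [0.6346 0.262  0.1137]
handle 129 [ 0.5384 -0.1557  0.1638] [ 0.5284 -0.1669  0.1554] [ 0.5492 -0.1461  0.168 ]
handle bar 1110 [ 0.6185 -0.1091  0.1017] [ 0.5254 -0.16    0.0853] [ 0.698  -0.0514  0.107 ]
pivot 300 [ 0.6618 -0.0715  0.1144] [ 0.6301 -0.0982  0.1002] [ 0.6824 -0.0337  0.1698]
cA 248 [0.6875 0.0535 0.1716] [0.6713 0.0342 0.165 ] [0.7054 0.072  0.1787]
cB 244 [ 0.6254 -0.0359  0.1717] [ 0.6089 -0.0556  0.1651] [ 0.6443 -0.0184  0.1781]
cC 259 [0.5328 0.162  0.1718] [0.516  0.1444 0.165 ] [0.5526 0.181  0.1784]
cD 246 [0.6415 0.1525 0.1715] [0.6254 0.1343 0.1651] [0.6611 0.1715 0.1791]
cE 262 [0.4702 0.0723 0.1717] [0.4528 0.0531 0.1652] [0.4885 0.0907 0.1777]
```

View pics/crop1.png

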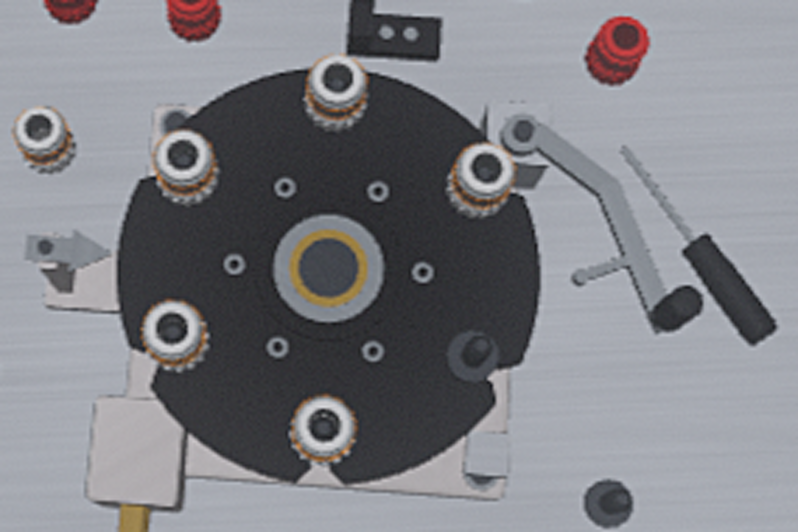

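```bash
cat >> h.py <<'E'
AX=np.array([.579,.063])
def plan(x,y,z,yaw,n):
    "rows in tool axes (tool down) from the present pose to x,y,z,yaw(deg)"
    s=bot.observe(); p=s['position']; w0=np.degrees(s['tool_rot'][2]); dw=yaw-w0
    d=(np.array([x,y,z])-p)*1000/n
    out=[]
    for i in range(n):
        a=np.radians(w0+dw*i/n); c,s_=np.cos(a),np.sin(a)
        out.append([round(d[0]*c+d[1]*s_,1),round(d[0]*s_-d[1]*c,1),round(-d[2],1),0,0,round(-dw/n,2)])
    print('rows',out)
E
python3 - <<'E'
from h import *
import pickle
f=pickle.load(open('top.pkl','rb'))
cr=lambda u,v,z: ray(f,215+u/2.8,160+v/2.8,z)
t=cr(110,254,.110); h=cr(33,246,.110); pv=cr(522,131,.108)
print('tip',t,'r',np.hypot(*(t[:2]-AX)),'ang',np.degrees(np.arctan2(*(t[:2]-AX)[::-1])),'tail',h,'arrow dir',np.degrees(np.arctan2(*(t-h)[1::-1])))
print('pivot',pv,'handle dist',np.hypot(*(pv[:2]-[.538,-.156])), 'handle ang',np.degrees(np.arctan2(-.156-pv[1],.538-pv[0])))
r=cr(580,278,.103); print('roller',r,np.degrees(np.arctan2(*(r[:2]-AX)[::-1])))
# notches pixel -> arbors angle check
plan(.545,-.046,.235,55,18)
E
```

```text
tip [0.59600394 0.20425486 0.11      ] r 0.14227462523213585 ang 83.13589028701472 tail [0.60356586 0.25484761 0.11      ] arrow dir -98.50086192329289
pivot [ 0.66942881 -0.07402331  0.108     ] handle dist 0.1548990371364556 handle ang -148.04678444072073
roller [ 0.56805139 -0.10537225  0.103     ] -93.72048974725932
rows [[np.float64(-24.0), np.float64(-28.4), np.float64(0.7), 0, 0, np.float64(-7.18)], [np.float64(-20.3), np.float64(-31.2), np.float64(0.7), 0, 0, np.float64(-7.18)], [np.float64(-16.2), np.float64(-33.5), np.float64(0.7), 0, 0, np.float64(-7.18)], [np.float64(-11.9), np.float64(-35.3), np.float64(0.7), 0, 0, np.float64(-7.18)], [np.float64(-7.4), np.float64(-36.5), np.float64(0.7), 0, 0, np.float64(-7.18)], [np.float64(-2.8), np.float64(-37.1), np.float64(0.7), 0, 0, np.float64(-7.18)], [np.float64(1.9), np.float64(-37.2), np.float64(0.7), 0, 0, np.float64(-7.18)], [np.float64(6.5), np.float64(-36.6), np.float64(0.7), 0, 0, np.float64(-7.18)], [np.float64(11.0), np.float64(-35.5), np.float64(0.7), 0, 0, np.float64(-7.18)], [np.float64(15.4), np.float64(-33.9), np.float64(0.7), 0, 0, np.float64(-7.18)], [np.float64(19.5), np.float64(-31.7), np.float64(0.7), 0, 0, np.float64(-7.18)], [np.float64(23.3), np.float64(-29.0), np.float64(0.7), 0, 0, np.float64(-7.18)], [np.float64(26.8), np.float64(-25.9), np.float64(0.7), 0, 0, np.float64(-7.18)], [np.float64(29.8), np.float64(-22.3), np.float64(0.7), 0, 0, np.float64(-7.18)], [np.float64(32.3), np.float64(-18.4), np.float64(0.7), 0, 0, np.float64(-7.18)], [np.float64(34.4), np.float64(-14.2), np.float64(0.7), 0, 0, np.float64(-7.18)], [np.float64(35.9), np.float64(-9.8), np.float64(0.7), 0, 0, np.float64(-7.18)], [np.float64(36.8), np.float64(-5.3), np.float64(0.7), 0, 0, np.float64(-7.18)]]
```

Request:
arm_command --pt "-24 -28 0 0 0 -7.2" --pt "-20 -31 0 0 0 -7.2" --pt "-16 -33 0 0 0 -7.2" --pt "-12 -35 0 0 0 -7.2" --pt "-7 -36 0 0 0 -7.2" --pt "-3 -37 0 0 0 -7.2" --pt "2 -37 0 0 0 -7.2" --pt "6 -37 0 0 0 -7.2" --grip 0 --grip_force 40

```text
clock: 0.9
position: [0.3327, -0.3467, 0.2452]
tool_rot: [-3.141, 0.005, -0.26]
force: [1.1, -0.6, -0.2]
grip_width: -0.0001
```

```bash
sed -i "s/print('rows',out)/print(p.round(4),round(w0,1),'rows',*[[float(v) for v in r] for r in out])/" h.py; python3 -c "
from h import *
plan(.545,-.046,.235,55,12)
print(bot.observe()['grip_width'],bot.observe()['tool_rot'])"
```

```text
[ 0.3327 -0.3467  0.2452] -14.9 rows [10.7, -28.8, 0.9, 0.0, 0.0, -5.82] [13.5, -27.5, 0.9, 0.0, 0.0, -5.82] [16.3, -26.0, 0.9, 0.0, 0.0, -5.82] [18.8, -24.2, 0.9, 0.0, 0.0, -5.82] [21.2, -22.2, 0.9, 0.0, 0.0, -5.82] [23.3, -19.9, 0.9, 0.0, 0.0, -5.82] [25.2, -17.5, 0.9, 0.0, 0.0, -5.82] [26.9, -14.8, 0.9, 0.0, 0.0, -5.82] [28.2, -12.0, 0.9, 0.0, 0.0, -5.82] [29.3, -9.1, 0.9, 0.0, 0.0, -5.82] [30.1, -6.1, 0.9, 0.0, 0.0, -5.82] [30.5, -3.0, 0.9, 0.0, 0.0, -5.82]
-6.114477750002165e-05 [-3.14069221  0.00470045 -0.25955431]
```

Request:
arm_command --pt "11 -29 0 0 0 -5.8" --pt "13.5 -27.5 0 0 0 -5.8" --pt "16 -26 0 0 0 -5.8" --pt "19 -24 0 0 0 -5.8" --pt "21 -22 0 0 0 -5.8" --pt "23 -20 0 0 0 -5.8" --pt "25 -17.5 0 0 0 -5.8" --pt "27 -15 0 0 0 -5.8"

```text
clock: 1.7
position: [0.4746, -0.1341, 0.2445]
tool_rot: [-3.137, 0.004, 0.587]
force: [0.4, -0.7, 0.4]
grip_width: -0.0005
```

Request:
arm_command --pt "28 -12 0 0 0 -5.8" --pt "29 -9 0 0 0 -5.8" --pt "30 -6 0 0 0 -5.8" --pt "30 -3 0 0 0 -5.8" --pt "0 0 0 0 0 0"

```text
clock: 2.2
position: [0.5437, -0.024, 0.2436]
tool_rot: [-3.134, -0.0, 1.016]
force: [-0.1, 0.3, 0.0]
grip_width: 0.0
```

```bash
python3 -c "
from h import *
plan(.545,-.046,.235,55,2)
print(bot.observe()['tool_rot'])
f=grab('side'); cv2.imwrite('pics/s1.png',f['color'][...,::-1])"
```

```text
[ 0.5437 -0.024   0.2436] 58.2 rows [-9.0, 6.3, 4.3, 0.0, 0.0, 1.61] [-8.8, 6.6, 4.3, 0.0, 0.0, 1.61]
[-3.13367981e+00 -1.50715102e-04  1.01617166e+00]
```

View pics/s1.png

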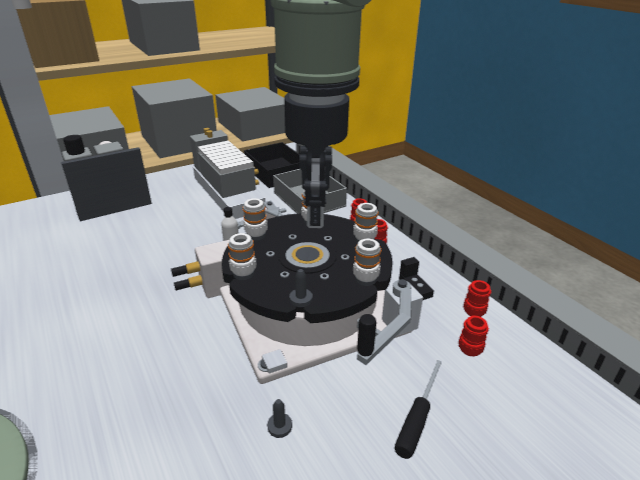

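The shut fingers hang above the dial near (315,220), clear of the couplings. I'll shift sideways, then lower behind the bare arbor.

Request:
arm_command --pt "-9 6 0 0 0 1.6" --pt "-9 7 0 0 0 1.6" --pt "0 0 20 0 0 0" --pt "0 0 30 0 0 0" --pt "0 0 30 0 0 0" --pt "0 0 20 0 0 0" --pt "0 0 0 0 0 0"

```text
clock: 2.95
position: [0.5413, -0.0627, 0.1404]
tool_rot: [-3.137, 0.007, 0.926]
force: [-0.1, 0.1, 1.0]
grip_width: -0.0001
```

```bash
python3 -c "
from h import *
s=bot.observe(); p=s['position'][:2]-AX
print('polar',np.hypot(*p),np.degrees(np.arctan2(p[1],p[0])))
plan(.545,-.046,.143,55,1)"
```

```text
polar 0.13119874552961214 -106.71237188322833
[ 0.5413 -0.0627  0.1404] 53.0 rows [15.6, -7.0, -2.6, 0.0, 0.0, -1.97]
```

Request:
arm_command --pt "8 -3 -1 0 0 -1" --pt "8 -4 -1 0 0 -1" --pt "0 0 0 0 0 0" --pt "0 -5 0 0 0 0" --pt "0 -5 0 0 0 0" --pt "0 -5 0 0 0 0" --pt "0 0 0 0 0 0"

```text
clock: 3.65
position: [0.5335, -0.0371, 0.1469]
tool_rot: [3.141, 0.005, 0.958]
force: [0.9, 0.3, -0.2]
grip_width: 0.0004
```

```bash
cat >> h.py <<'E'
def stat():
    s=bot.observe(); p=s['position'][:2]-AX; w=np.degrees(s['tool_rot'][2]); a=np.radians(w)
    # arbor frame from tool yaw: radial = -x tool, tangent = -y tool
    x=np.array([np.cos(a),np.sin(a)]); y=np.array([np.sin(a),-np.cos(a)])
    print('yaw',w.round(1),'polar',np.hypot(*p).round(4),np.degrees(np.arctan2(p[1],p[0])).round(1),'radial(-x)',(-p@x).round(4),'tang(-y)',(-p@y).round(4),'z',s['position'][2].round(4),'F',s['force'].round(1),'Ftang',(-s['force'][:2]@y).round(1),'t',s['clock'])
E
python3 -c "
from h import *
stat()"
```

```text
yaw 54.9 polar 0.11 -114.5 radial(-x) 0.1081 tang(-y) -0.0203 z 0.1469 F [ 0.9  0.3 -0.2] Ftang -0.5 t 3.65
```

Request:
arm_command --pt "-1.3 -9.6 0.5 0 0 5" --pt "-1.3 -9.6 0.5 0 0 5" --pt "-1.3 -9.6 0.5 0 0 5" --pt "-1.3 -9.6 0.5 0 0 5" --pt "-1.3 -9.6 0 0 0 5"

```text
clock: 4.15
position: [0.4975, -0.0108, 0.1463]
tool_rot: [3.133, -0.0, 0.502]
force: [3.8, -3.6, -3.4]
grip_width: -0.0001
```

```bash
python3 -c "
from h import *
stat()"
```

```text
yaw 28.8 polar 0.11 -137.9 radial(-x) 0.107 tang(-y) -0.0254 z 0.1463 F [ 3.8 -3.6 -3.4] Ftang -4.9 t 4.15
```

Request:
arm_command --pt "-2 -10.5 0.5 0 0 4.5" --pt "-2 -10.5 0.5 0 0 4.5" --pt "-2 -10.5 0.5 0 0 4.5" --pt "-2 -10.5 0 0 0 4.5" --pt "-2 -10.5 0 0 0 4.5" --pt "-2 -10.5 0 0 0 4.5" --pt "-2 -10.5 0 0 0 4.5" --pt "-2 -10.5 0 0 0 4.5"

```text
clock: 4.95
position: [0.4669, 0.0637, 0.146]
tool_rot: [3.131, -0.015, -0.161]
force: [2.6, -5.9, 1.1]
grip_width: -0.0002
```

```bash
python3 -c "
from h import *
stat()
f=grab('top'); cv2.imwrite('pics/t2.png',f['color'][...,::-1])"
```

```text
yaw -9.2 polar 0.1121 179.7 radial(-x) 0.1108 tang(-y) -0.0173 z 0.146 F [ 2.6 -5.9  1.1] Ftang -5.4 t 4.95
```

View pics/t2.png

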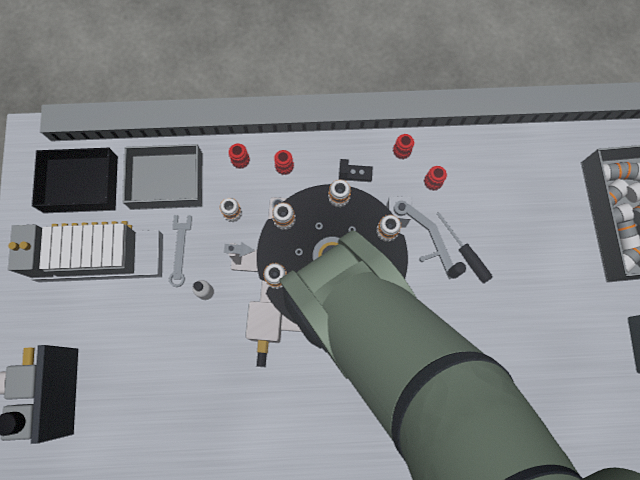

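The dial has turned about 64° clockwise with its couplings still seated, at (340,190), (390,226), (274,273) and (284,211). I'll keep pushing.

Request:
arm_command --pt "-1.3 -9.8 0.5 0 0 5" --pt "-1.3 -9.8 0 0 0 5" --pt "-1.3 -9.8 0 0 0 5" --pt "-1.3 -9.8 0 0 0 5" --pt "-1.3 -9.8 0 0 0 5" --pt "-1.3 -9.8 0 0 0 5" --pt "-1.3 -9.8 0 0 0 5" --pt "-1.3 -9.8 0 0 0 5"

```text
clock: 5.8
position: [0.49, 0.1339, 0.1445]
tool_rot: [3.133, -0.018, -0.883]
force: [-4.0, -2.8, 2.8]
grip_width: -0.0006
```

```bash
python3 -c "
from h import *
stat(); print(bot.observe()['qpos'].round(2))"
```

```text
yaw -50.6 polar 0.1137 141.5 radial(-x) 0.1112 tang(-y) -0.0237 z 0.1445 F [-4.  -2.8  2.8] Ftang -4.9 t 5.8
[-0.25  0.49 -0.19  1.99  0.17  0.68 -1.44]
```

Request:
arm_command --pt "-1.5 -10 0 0 0 4.5" --pt "-1.5 -10 0 0 0 4.5" --pt "-1.5 -10 0 0 0 4.5" --pt "-1.5 -10 0 0 0 4.5" --pt "-1.5 -10 0 0 0 4.5" --pt "-1.5 -10 0 0 0 4.5" --pt "-1.5 -7 0 0 0 3" --pt "0 0 0 0 0 0"

```text
clock: 6.6
position: [0.5421, 0.1712, 0.1424]
tool_rot: [3.131, -0.023, -1.419]
force: [0.4, -0.2, 0.7]
grip_width: 0.0001
```

```bash
cat > dial.py <<'E'
from h import *
stat(); f=grab('top'); C=cloud(f); z=C[...,2]
m=((z>.165)&(z<.182)).astype(np.uint8); n,l,st,_=cv2.connectedComponentsWithStats(m)
for i in range(1,n):
    if st[i,4]>150:
        p=C[l==i].mean(0); d=p[:2]-AX; r=np.hypot(*d); a=np.degrees(np.arctan2(d[1],d[0]))
        if abs(r-.11)<.02: print('coupling',p.round(4),st[i,4],'r',r.round(4),'ang',a.round(1),'mod60',(a%60).round(1))
import sys
if len(sys.argv)>1: cv2.imwrite('pics/'+sys.argv[1],cv2.resize(f['color'][160:350,215:500,::-1],None,fx=2.8,fy=2.8,interpolation=2))
E
python3 dial.py
```

```text
yaw -81.3 polar 0.1143 108.8 radial(-x) 0.1125 tang(-y) -0.0201 z 0.1424 F [ 0.4 -0.2  0.7] Ftang 0.3 t 6.6
coupling [0.6821 0.0259 0.1718] 249 r 0.1096 ang -19.8 mod60 40.2
coupling [ 0.5983 -0.0447  0.1717] 256 r 0.1094 ang -79.8 mod60 40.2
coupling [ 0.4955 -0.0078  0.1714] 276 r 0.1095 ang -139.7 mod60 40.3
```

Request:
arm_command --pt "-1 -7 0 0 0 3.5" --pt "-1 -8 0 0 0 4" --pt "-1 -8 0 0 0 4" --pt "-0.5 -4 0 0 0 2" --pt "0 0 0 0 0 0"

```text
clock: 7.15
position: [0.5653, 0.1758, 0.1415]
tool_rot: [3.131, -0.025, -1.649]
force: [0.6, 0.7, -0.1]
grip_width: -0.0004
```

```bash
python3 dial.py
```

```text
yaw -94.5 polar 0.1137 96.9 radial(-x) 0.1114 tang(-y) -0.0225 z 0.1415 F [ 0.6  0.7 -0.1] Ftang 0.5 t 7.15
coupling [0.6725 0.0063 0.1717] 248 r 0.1093 ang -31.2 mod60 28.8
coupling [0.6762 0.1117 0.1718] 182 r 0.1088 ang 26.6 mod60 26.6
coupling [ 0.5764 -0.0463  0.1714] 265 r 0.1093 ang -91.4 mod60 28.6
coupling [0.4834 0.0097 0.1718] 270 r 0.1094 ang -150.9 mod60 29.1
```

Request:
arm_command --pt "-0.5 -4 0 0 0 2" --pt "-0.5 -5 0 0 0 2" --pt "-0.3 -3 0 0 0 1" --pt "0 0 0 0 0 0"

```text
clock: 7.6
position: [0.5763, 0.1759, 0.1413]
tool_rot: [3.131, -0.026, -1.736]
force: [0.7, 0.6, -0.2]
grip_width: -0.0002
```

```bash
python3 dial.py
```

```text
yaw -99.4 polar 0.1129 91.4 radial(-x) 0.1109 tang(-y) -0.0211 z 0.1413 F [ 0.7  0.6 -0.2] Ftang 0.6 t 7.6
coupling [0.6796 0.1055 0.1717] 234 r 0.1092 ang 22.9 mod60 22.9
coupling [ 0.6674 -0.0024  0.1717] 248 r 0.11 ang -36.5 mod60 23.5
coupling [ 0.566  -0.0455  0.1716] 259 r 0.1092 ang -96.8 mod60 23.2
coupling [0.4792 0.0192 0.1718] 259 r 0.109 ang -156.3 mod60 23.7
```

Request:
arm_command --pt "0 8 0 0 0 0" --pt "0 10 0 0 0 0" --pt "0 0 -20 0 0 0" --pt "0 0 -40 0 0 0" --pt "0 0 -40 0 0 0" --pt "0 0 -5 0 0 0" --pt "0 0 0 0 0 0"

```text
clock: 8.35
position: [0.5541, 0.1812, 0.2493]
tool_rot: [3.129, -0.028, -1.732]
force: [1.0, 0.0, -0.2]
grip_width: -0.0001
```

```bash
python3 -c "
from h import *
plan(.562,-.194,.24,32,18)"
```

```text
[0.5541 0.1812 0.2493] -99.2 rows [20.5, -3.8, 0.5, 0.0, 0.0, -7.29] [20.8, -1.1, 0.5, 0.0, 0.0, -7.29] [20.8, 1.5, 0.5, 0.0, 0.0, -7.29] [20.4, 4.1, 0.5, 0.0, 0.0, -7.29] [19.7, 6.7, 0.5, 0.0, 0.0, -7.29] [18.7, 9.2, 0.5, 0.0, 0.0, -7.29] [17.4, 11.5, 0.5, 0.0, 0.0, -7.29] [15.8, 13.6, 0.5, 0.0, 0.0, -7.29] [14.0, 15.5, 0.5, 0.0, 0.0, -7.29] [11.9, 17.1, 0.5, 0.0, 0.0, -7.29] [9.6, 18.5, 0.5, 0.0, 0.0, -7.29] [7.2, 19.6, 0.5, 0.0, 0.0, -7.29] [4.7, 20.3, 0.5, 0.0, 0.0, -7.29] [2.1, 20.7, 0.5, 0.0, 0.0, -7.29] [-0.6, 20.8, 0.5, 0.0, 0.0, -7.29] [-3.2, 20.6, 0.5, 0.0, 0.0, -7.29] [-5.8, 20.0, 0.5, 0.0, 0.0, -7.29] [-8.3, 19.1, 0.5, 0.0, 0.0, -7.29]
```

Request:
arm_command --pt "20.5 -4 0 0 0 -7.3" --pt "21 -1 0 0 0 -7.3" --pt "21 1.5 0 0 0 -7.3" --pt "20.5 4 0 0 0 -7.3" --pt "20 7 0 0 0 -7.3" --pt "19 9 0 0 0 -7.3" --pt "17.5 11.5 0 0 0 -7.3" --pt "16 13.5 0 0 0 -7.3"

```text
clock: 9.15
position: [0.5544, 0.0116, 0.2447]
tool_rot: [3.105, 0.004, -0.665]
force: [1.1, 0.3, 0.2]
grip_width: -0.0001
```

Request:
arm_command --pt "14 15.5 0 0 0 -7.3" --pt "12 17 0 0 0 -7.3" --pt "10 18.5 0 0 0 -7.3" --pt "7 19.5 0 0 0 -7.3" --pt "5 20 0 0 0 -7.3" --pt "2 20.5 0 0 0 -7.3" --pt "-0.5 21 0 0 0 -7.3" --pt "0 0 0 0 0 0"

```text
clock: 9.95
position: [0.5614, -0.1403, 0.2379]
tool_rot: [3.128, 0.044, 0.271]
force: [0.9, 0.5, 0.0]
grip_width: -0.0001
```

```bash
python3 dial.py t3.png; python3 -c "
from h import *
plan(.562,-.194,.24,32,3)
f=grab('top');C=cloud(f);P=C[250:290,440:480].reshape(-1,3);P=P[(P[:,2]>.155)&(P[:,2]<.172)];print('handle',len(P),P.mean(0))"
```

```text
yaw 15.5 polar 0.2041 -95.0 radial(-x) 0.0714 tang(-y) -0.1912 z 0.2379 F [0.9 0.5 0. ] Ftang 0.3 t 9.95
coupling [0.6793 0.1063 0.1712] 253 r 0.1093 ang 23.4 mod60 23.4
coupling [ 0.667  -0.0025  0.1716] 245 r 0.1097 ang -36.6 mod60 23.4
coupling [ 0.566  -0.0455  0.1717] 258 r 0.1093 ang -96.8 mod60 23.2
coupling [0.4913 0.1282 0.1717] 263 r 0.1093 ang 143.4 mod60 23.4
coupling [0.479  0.0194 0.1716] 271 r 0.1091 ang -156.4 mod60 23.6
[ 0.5613 -0.1387  0.2378] 15.3 rows [-4.6, 17.8, -0.7, 0.0, 0.0, -5.56] [-6.3, 17.3, -0.7, 0.0, 0.0, -5.56] [-8.0, 16.6, -0.7, 0.0, 0.0, -5.56]
handle 132 [ 0.53833011 -0.15552131  0.16352031]
```

View pics/t3.png

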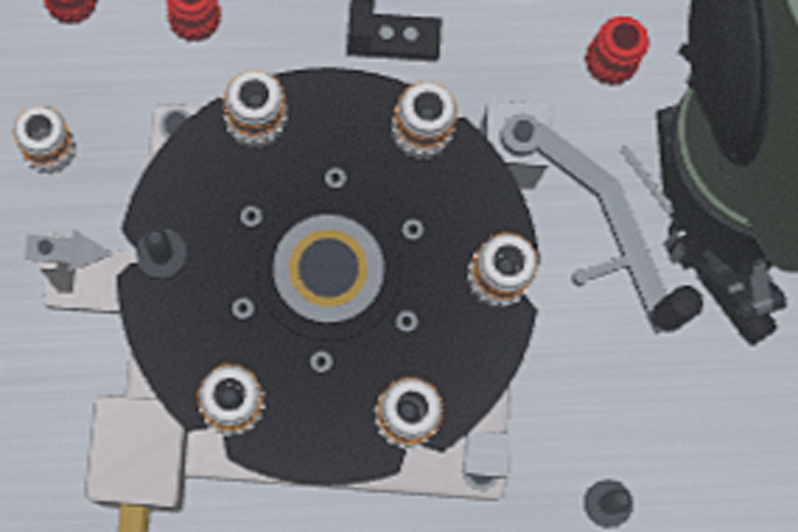

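The bare arbor, at crop (157,245), stands in line with the arrow, five couplings are seated, and the lever is still open. Next I'll go outside the handle, taking out the small tilt on the way.

```bash
cat >> h.py <<'E'
from scipy.spatial.transform import Rotation as Ro
def tiltfix():
    s=bot.observe()['tool_rot']; r=Ro.from_euler('xyz',s); d=Ro.from_euler('xyz',[np.pi,0,s[2]])
    print('tiltfix',np.degrees((r.inv()*d).as_rotvec()).round(2))
E
python3 -c "
from h import *
tiltfix()"
```

```text
tiltfix [0.75 2.47 0.02]
```

Request:
arm_command --pt "-5 18 0 0 0 -5.5" --pt "-6 17 0 0 0 -5.5" --pt "-8 16.5 0 0 0 -5.5" --pt "0 0 0 0 0 0"

```text
clock: 10.45
position: [0.5617, -0.1882, 0.2375]
tool_rot: [-3.139, 0.045, 0.566]
force: [-0.1, -0.7, 0.1]
grip_width: -0.0001
```

```bash
python3 -c "
from h import *
tiltfix(); plan(.562,-.194,.24,32,1)"
```

```text
tiltfix [-0.17  2.6  -0.  ]
[ 0.5617 -0.1882  0.2375] 32.4 rows [-2.8, 5.1, -2.5, 0.0, 0.0, 0.4]
```

Now I'll level the tool and lower until the fingertip is at about 0.125 m.

Request:
arm_command --pt "-2 6 0 0 2.6 0" --pt "0 0 20 0 0 0" --pt "0 0 30 0 0 0" --pt "0 0 30 0 0 0" --pt "0 0 15 0 0 0" --pt "0 0 0 0 0 0"

```text
clock: 11.05
position: [0.5635, -0.1841, 0.1384]
tool_rot: [-3.136, -0.004, 0.556]
force: [-0.8, -0.7, 0.9]
grip_width: 0.0
```

Request:
arm_command --pt "-4 -4 -2 0 0 0" --pt "-3 -5 -2 0 0 0" --pt "0 -4 0 0 0 0" --pt "-0.8 -6.8 0 0 0 2.5" --pt "-0.8 -6.8 0 0 0 2.5" --pt "-0.8 -6.8 0 0 0 2.5" --pt "-0.8 -6.8 0 0 0 2.5" --pt "-0.8 -6.8 0 0 0 2.5"

```text
clock: 11.85
position: [0.5317, -0.1455, 0.1493]
tool_rot: [-3.141, -0.01, 0.326]
force: [0.8, -1.6, -1.4]
grip_width: 0.0002
```

```bash
AX=[.6694,-.074] python3 -c "
from h import *
tiltfix(); stat()"
```

```text
tiltfix [-0.05 -0.57  0.  ]
yaw 18.7 polar 0.1551 -152.6 radial(-x) 0.1533 tang(-y) -0.0237 z 0.1493 F [ 0.8 -1.6 -1.4] Ftang -1.8 t 11.85
```

Request:
arm_command --pt "-0.8 -6.8 1 0 0 2.5" --pt "-0.8 -6.8 1 0 0 2.5" --pt "-0.8 -6.8 1 0 0 2.5" --pt "-0.8 -6.8 0 0 0 2.5"

```text
clock: 12.25
position: [0.5215, -0.1196, 0.15]
tool_rot: [3.141, -0.015, 0.141]
force: [0.1, -2.0, -0.6]
grip_width: 0.0001
```

```bash
AX=[.6694,-.074] python3 -c "
from h import *
stat()"; python3 dial.py t4.png
```

```text
yaw 8.1 polar 0.1548 -162.9 radial(-x) 0.1528 tang(-y) -0.0244 z 0.15 F [ 0.1 -2.  -0.6] Ftang -2.0 t 12.25
yaw 8.1 polar 0.1914 -107.5 radial(-x) 0.0826 tang(-y) -0.1727 z 0.15 F [ 0.1 -2.  -0.6] Ftang -2.0 t 12.25
coupling [0.6794 0.1063 0.1714] 245 r 0.1094 ang 23.3 mod60 23.3
coupling [ 0.667  -0.0021  0.1717] 242 r 0.1095 ang -36.5 mod60 23.5
coupling [ 0.5659 -0.0452  0.1717] 259 r 0.109 ang -96.9 mod60 23.1
coupling [0.4915 0.1282 0.1717] 261 r 0.1091 ang 143.3 mod60 23.3
coupling [0.479  0.0195 0.1715] 273 r 0.1091 ang -156.5 mod60 23.5
```

View pics/t4.png

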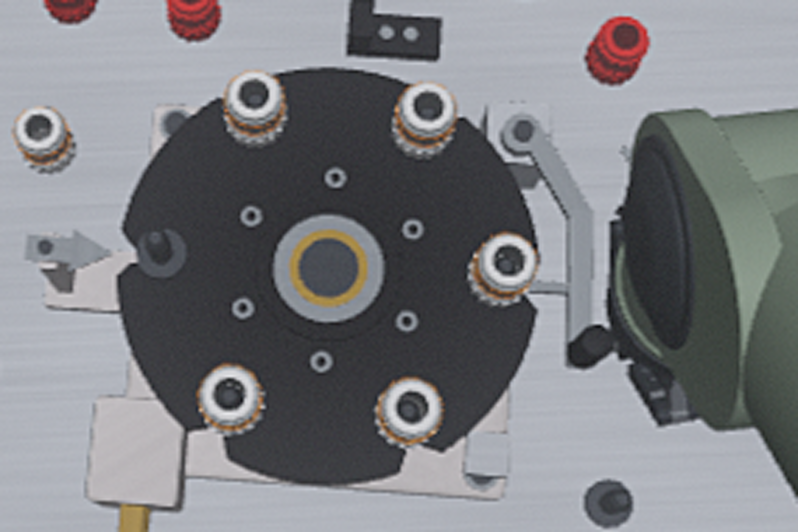

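The bare arbor is still in line, the lever is nearly shut, and the roller is entering the notch at crop (540,287). I'll push on to the stop.

Request:
arm_command --pt "-0.4 -5 1 0 0 1" --pt "-0.4 -5 1 0 0 1" --pt "0 -4 0 0 0 0.5" --pt "0 -4 0 0 0 0.5"

```text
clock: 12.7
position: [0.5202, -0.1159, 0.1513]
tool_rot: [3.124, -0.022, 0.075]
force: [4.5, -23.4, -11.4]
grip_width: 0.0005
```

```bash
AX=[.6694,-.074] python3 -c "
from h import *
stat()"
```

```text
yaw 4.3 polar 0.155 -164.3 radial(-x) 0.152 tang(-y) -0.0306 z 0.1513 F [  4.5 -23.4 -11.4] Ftang -23.7 t 12.7
```

Request:
arm_command --pt "0 -4 0 0 0 0" --pt "0 -4 0 0 0 0" --pt "0 4 0 0 0 0" --pt "0 15 0 0 0 0" --pt "0 20 0 0 0 0" --pt "0 30 0 0 0 0" --pt "0 20 -30 0 0 0" --pt "0 20 -30 0 0 0"

```text
clock: 13.5
position: [0.5255, -0.2245, 0.2174]
tool_rot: [3.116, -0.025, 0.077]
force: [-0.8, 0.1, 0.2]
grip_width: 0.0001
```

Request:
arm_command --pt "0 20 -20 0 0 0" --pt "0 0 0 0 0 0"

```text
clock: 13.7
position: [0.5272, -0.2479, 0.2436]
tool_rot: [3.112, -0.031, 0.075]
force: [-0.0, -0.7, -0.8]
grip_width: -0.0
```

```bash
python3 dial.py t5.png; python3 -c "
from h import *
f=grab('top');C=cloud(f);P=C[250:310,400:470].reshape(-1,3);P=P[(P[:,2]>.155)&(P[:,2]<.172)];m=P.mean(0);print('handle',len(P),m,np.ptp(P,0));d=m[:2]-[.6694,-.074];print(np.hypot(*d),np.degrees(np.arctan2(d[1],d[0])))
for z,b in((.162,(255,235,290,265)),):
    P=C[b[1]:b[3],b[0]:b[2]].reshape(-1,3);P=P[(P[:,2]>.145)&(P[:,2]<.17)];d=P.mean(0)[:2]-AX;print('bare',P.mean(0),np.hypot(*d),np.degrees(np.arctan2(d[1],d[0])))"
```

```text
yaw 4.3 polar 0.3152 -99.5 radial(-x) 0.075 tang(-y) -0.3061 z 0.2436 F [-0.  -0.7 -0.8] Ftang -0.7 t 13.7
coupling [0.6796 0.1062 0.1715] 250 r 0.1095 ang 23.3 mod60 23.3
coupling [ 0.667  -0.0027  0.1717] 245 r 0.1099 ang -36.7 mod60 23.3
coupling [ 0.5666 -0.0458  0.1717] 256 r 0.1096 ang -96.5 mod60 23.5
coupling [0.4915 0.1282 0.1718] 264 r 0.1092 ang 143.3 mod60 23.3
coupling [0.4788 0.0193 0.1715] 273 r 0.1093 ang -156.4 mod60 23.6
handle 165 [ 0.52616521 -0.08652205  0.16443738] [0.06789793 0.05253997 0.0166238 ]
0.14378110479526104 -175.00372061874845
bare [0.5927054  0.17127504 0.15604546] 0.10913900008426955 82.78589312818634
```

View pics/t5.png

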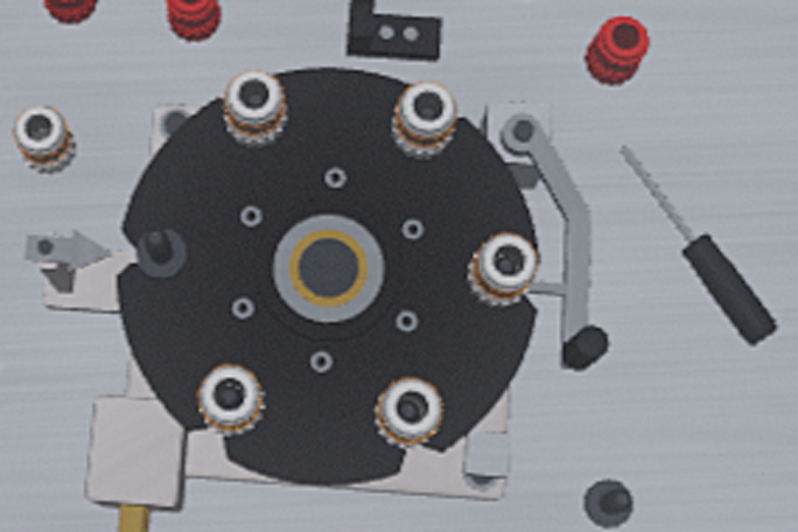

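```bash
python3 -c "
from h import *
f=grab('top');C=cloud(f);P=C[270:300,412:440].reshape(-1,3);P=P[(P[:,2]>.155)&(P[:,2]<.172)];m=P.mean(0);print('handle',len(P),m,np.ptp(P,0));d=m[:2]-[.6694,-.074];a=np.degrees(np.arctan2(d[1],d[0]));print(np.hypot(*d),a,'closed by rad',np.radians(-148.05-a))"
```

```text
handle 128 [ 0.5156992  -0.09484403  0.16363239] [0.02139158 0.02009209 0.01390096]
0.15510773012143458 -172.27698741051873 closed by rad 0.4228406981527667
```

The handle measures 0.42 rad closed out of about 0.45, which is about home. I'll push once more and read the force and the travel, to tell whether it is on its stop.

```bash
python3 -c "
from h import *
tiltfix(); plan(.519,-.15,.148,6,6)"
```

```text
tiltfix [ 1.49 -1.56 -0.02]
[ 0.5265 -0.2441  0.2402] 4.5 rows [-0.0, -15.7, 15.4, 0.0, 0.0, -0.25] [0.1, -15.7, 15.4, 0.0, 0.0, -0.25] [0.1, -15.7, 15.4, 0.0, 0.0, -0.25] [0.2, -15.7, 15.4, 0.0, 0.0, -0.25] [0.3, -15.7, 15.4, 0.0, 0.0, -0.25] [0.3, -15.7, 15.4, 0.0, 0.0, -0.25]
```

Request:
arm_command --pt "0 -6 25 1.5 -1.5 0" --pt "0 -10 30 0 0 0" --pt "0 -16 25 0 0 0" --pt "0 -20 10 0 0 0" --pt "0 -20 0 0 0 0" --pt "0 -15 0 0 0 0" --pt "0 0 0 0 0 0"

```text
clock: 14.55
position: [0.5169, -0.1468, 0.1416]
tool_rot: [-3.135, 0.007, 0.088]
force: [-0.7, -0.0, 0.5]
grip_width: -0.0002
```

```bash
AX=[.6694,-.074] python3 -c "
from h import *
tiltfix();stat(); print(bot.observe()['position'])"
```

```text
tiltfix [-0.37  0.41 -0.  ]
yaw 5.0 polar 0.169 -154.5 radial(-x) 0.1583 tang(-y) -0.0592 z 0.1416 F [-0.7 -0.   0.5] Ftang 0.1 t 14.55
[ 0.5168864  -0.14681586  0.1416337 ]
```

Request:
arm_command --pt "0 -12 0 0 0 0" --pt "0 -12 0 0 0 0" --pt "0 -6 0 0 0 0" --pt "0 -5 0 0 0 0"

```text
clock: 14.95
position: [0.514, -0.1158, 0.1422]
tool_rot: [3.141, 0.006, 0.083]
force: [9.5, -56.4, -14.7]
grip_width: 0.0002
```

Request:
arm_command --pt "0 -5 0 0 0 0"

```text
clock: 15.05
position: [0.5139, -0.1162, 0.1423]
tool_rot: [3.134, 0.004, 0.079]
force: [10.1, -37.0, -16.0]
grip_width: -0.0001
```

Request:
arm_command --pt "0 -6 0 0 0 0"

```text
clock: 15.15
position: [0.5139, -0.1161, 0.1424]
tool_rot: [3.128, 0.003, 0.073]
force: [9.5, -39.9, -15.1]
grip_width: -0.0
```

The lever doesn't yield at 40–56 N and stops at the same y as before (-0.116), so it is on its stop. I'll retreat.

Request:
arm_command --pt "0 8 0 0 0 0" --pt "0 15 0 0 0 0" --pt "0 30 0 0 0 0" --pt "0 25 -25 0 0 0" --pt "0 20 -35 0 0 0" --pt "0 20 -30 0 0 0" --pt "0 0 0 0 0 0" --pt "0 0 0 0 0 0"

```text
clock: 15.95
position: [0.522, -0.241, 0.2379]
tool_rot: [3.128, 0.002, 0.071]
force: [-0.3, 0.1, -0.6]
grip_width: 0.0002
```

```bash
python3 dial.py; python3 -c "
from h import *
f=grab('top');C=cloud(f);P=C[270:300,412:440].reshape(-1,3);P=P[(P[:,2]>.155)&(P[:,2]<.172)];m=P.mean(0);d=m[:2]-[.6694,-.074];a=np.degrees(np.arctan2(d[1],d[0]));print('handle',m,np.hypot(*d),a,'closed by rad',np.radians(-148.05-a)); cv2.imwrite('pics/s6.png',grab('side')['color'][...,::-1])"
```

```text
yaw 4.0 polar 0.3093 -100.6 radial(-x) 0.0783 tang(-y) -0.2993 z 0.2379 F [-0.3  0.1 -0.6] Ftang 0.2 t 15.95
coupling [0.6801 0.1063 0.1716] 242 r 0.11 ang 23.2 mod60 23.2
coupling [ 0.6671 -0.0027  0.1715] 248 r 0.1099 ang -36.7 mod60 23.3
coupling [ 0.5658 -0.0457  0.1716] 268 r 0.1095 ang -96.9 mod60 23.1
coupling [0.4917 0.1285 0.1717] 265 r 0.1091 ang 143.1 mod60 23.1
coupling [0.4791 0.0195 0.1716] 272 r 0.109 ang -156.5 mod60 23.5
handle [ 0.51565976 -0.09493471  0.16365907] 0.15515902191654762 -172.24576124866772 closed by rad 0.42229569881570594
```

View pics/s6.png

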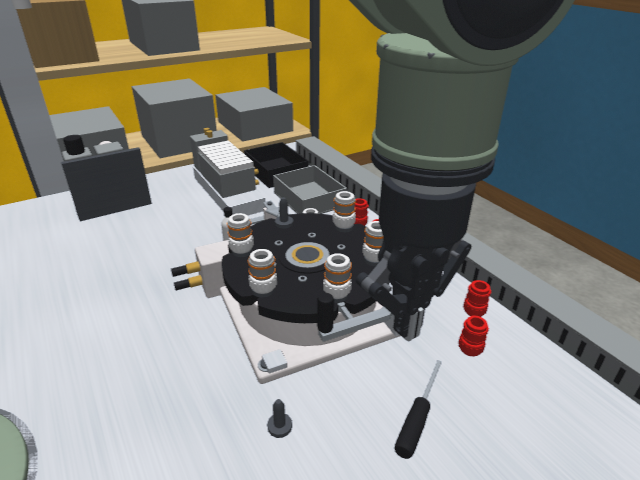

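The side view shows the bare arbor at (284,210) beside the pointer. The lever is shut with its handle at (326,313), the couplings stand upright, the loose things are in place, and the gripper is in the air. I'm handing in.

```bash
python3 -c "
from h import *
print(bot.job_done())"
```

```text
the job is handed in; nothing more can be done
None
```

The bare arbor stands at the loading station, the lock lever is on its stop, and I handed the job in at about 16 s of the 54 s.

I pushed the bare arbor about 152° clockwise with the shut fingertips until it lined up with the pointer while the lever was still open. I then pushed the lever handle home.

Last checks:
- **Alignment:** the arbor is at about 83.2°, against 83.1° for the pointer tip, roughly 1 mm off at most. The arrow's own direction read 81.5°, which would put it about 3 mm off, still inside the 6 mm limit.
- **Lever:** the handle did not yield to a second push of 40–56 N and stopped in the same place, so it is on its stop. The camera put its travel at 0.42 rad; if it started fully open at 0.45, that leaves 0.03 rad. That is inside the 0.05 limit but not exactly zero, and about the size of my measuring error.
- **Couplings:** all five are at their original height and upright.
- **Loose things:** they looked undisturbed in the last pictures; I did not measure them individually.
- **Robot:** the gripper is clear in the air and touches nothing.

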